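Dress the spice station's row with a ruler and close the keeper bar

ROBOT

A 7-joint arm with a two-finger parallel gripper is mounted at the origin on a cart in front of the work surface, level with it; the furniture and walls round the work are solid. World frame = base frame: x ahead of the robot, y to its left, z up, the work surface at z = 0. Lengths are in mm, angles in rad, forces in N, time in s.
With the tool pointing down it reaches from about 400 to 875 mm from the base axis. Payload 4.4 kg.
Tool frame: the origin (TCP) lies midway between the tips of the shut fingers; the grasp point (between the pads) lies ctrl.tcp_to_grasp behind it (ctrl.tcp_to_grasp is the distance from the TCP to the grasp point, in mm); z points along the fingers, y is the line along which they close (so a half turn about z gives the same grasp; the last joint's range is limited). The gripper opens to 85 mm and grips with 20 to 120 N. Pads are 22 mm wide; open, the fingers measure 114 mm over their backs; the gripper's body (76 mm by 85 mm) begins 54 mm behind the grasp point. The pads swing forward as they close: fully open they stand 13 mm farther back than shut.
Start: joints at [1.166, 0.628, 0.038, 1.517, -0.027, 0.996, -0.02], TCP at [216.059, -613.055, 231.313] pointing down, gripper open.
Joint ranges: [-3.06, 3.06], [-0.37, 2.12], [-1.25, 1.32], [0.18, 2.47], [-1.1, 4.24], [0.23, 1.98], [-2.94, 2.94]. Speed limits (rad/s): [2.57, 2.57, 3.14, 3.14, 3.14, 3.14, 3.14].

INTERFACE

Orientations are given as [roll, pitch, yaw] about the fixed x, y, z axes, in that order (R = Rz(yaw) Ry(pitch) Rx(roll)).
In Python, from cell import ctrl, get_image, get_calibration, workorder, boxes_of, place_of gives the robot as it stands.
- The arm moves only by the tool play_rows, never from a script. Its argument "series" is a list that holds one entry, the list of rows, each a list of 7 numbers: the shift along the world's x, y, z in cm, then the turn, a rotation vector about the world's x, y, z in degrees, then the closure, from 0 (fully open) to 1 (shut). A call has 1 to 20 rows; each row shifts and turns the commanded pose from where the row before left it; what a row does not reach is not made up. A row lasts 1/8 s, in which the tool goes at most 62.5 mm and 10.7 degrees, less where a joint would pass 70% of its speed; a pose out of reach is approached as far as the arm can. A call with a gripper value outside its range is refused whole. The fingers move at their own pace and stop on an object; the grip force is fixed at half the most. Time passes only in rows, so rows that do not move let the fingers close. It gives the time, the measured TCP pose, the force, the opening and the grip force at its end, in the units of the state.
- ctrl.read_state(): the state, without advancing time (a new reading comes with each control period).
- get_image(name): name is "scene" or "top" or "wrist"; returns (picture, depth): 480x640x3 uint8, red, green, blue; 480x640 float32, mm along the optical axis (not along the pixel's ray), 0 where there is no reading.
- get_calibration(name): a dict with "K" (3x3 intrinsics, pixels), "R" (3x3) and "t" (3): a world point X has camera coordinates R X + t; the wrist camera has in their place "mount" (4x4, takes a point from camera to tool coordinates, whose origin is the TCP and whose axes are the flange's). Camera axes: x right, y down, z forward; pixel columns grow to the right and rows downward; lengths in mm; the calibration is good to about 2 mm. A picture is of the moment at which its call begins: read the wrist's pose just before it. get_calibration takes no time and is no camera call.
- workorder.finish_job(): hands the job in; it is judged then, once.
Trained networks look in the newest picture that a camera, given by its name, has taken for a name from the list of things; names that differ only in an ending like _2 or _b are one class to them, and where a whole thing is asked for, a point or a joint stands for the part that bears it (a point fixed in the world has none). Each returns a list of dicts, best first, with "p" (0 to 1); they miss things now and then, are a little off and sometimes report something else, mostly with a low value. They report only what shows in the picture. A call takes as long as a camera call. They do not tell look-alikes from the thing itself.
- boxes_of(target, camera): "pixel" ([column, row] in pixels, amid what is visible of it).
- place_of(target, camera): "pixel" ([column, row] in pixels: a listed point, or the origin of a listed thing).
The state is a dict: "clock": time; "qpos": joint angles; "qd": joint speeds; "tau": joint torques, N m; "eef_pos": TCP position; "tool_rot": TCP orientation; "force": force on the tool from outside, world axes, zero at the start; "torque": the same for the moment, N m; "width": finger opening in mm; "gripper_force": force on a finger pad.
Only numpy, scipy, OpenCV 4.12 (cv2) and the standard library are available. Lean on these libraries where they do the work, as an engineer would, in place of code of your own. Each camera call takes 0.05 s, during which the arm holds its last target. There are 200 camera calls.

TASK

The four tins and jars were put back crookedly on the spice station. Take the ruler by its grip and push the whole row back with the ruler's long straight edge until the ruler meets the front ends of both side cheeks, so that all four fronts stand upright in one straight line flush with the cheek ends. Then lay the ruler flat on the worktop clear of the station and swing the keeper bar fully down in front of the row; do not touch the tins and jars with the gripper, and leave the other things round about alone.

Things in the scene. Friction and masses are not known exactly. Their poses are not given: they have to be found in the camera images.
- station: spice station: fixed light-wood stand. Origin at worktop level, midway between its side cheeks, in the plane of their front ends (x = 0); +x into the bay, away from the robot; y along the row; z up. Board top, on which the row stands, z = 16 mm; board x -66 to 96, y -167 to 167 mm, so an open ledge lies before the cheeks. Back rail from x = 84 mm. A front is flush when a thing's centre is at x = its radius
- cheek_left (a point): middle of the flat upright front end of the left cheek (station x 0, y 158, z 39 mm); axes as the station. Each cheek is 12 mm thick (y 152 to 164 mm), its front end runs from the board to z = 62 mm; farther back (x 40 to 76 mm) it rises to z = 109 mm. At the start the four fronts stand 10 to 46 mm before the plane of the cheek ends, at station y about -108, -36, 36, 108 mm in any order
- cheek_right (a point): the same on the right cheek (station x 0, y -158, z 39 mm)
- keeper (a joint): keeper bar: bail of 8 mm steel wire, 350 mm wide over all, hinged on the outsides of the cheeks about the station's y axis at x = 58, z = 91 mm. 0 rad = fully down at its stop, across the front at station x = -12, z = 48 mm; grows as it swings up, stop at 2.1; starts at 1.65 to 1.85. Stiff pivot: stays where left, 1 to 2 N at the tab moves it. Things over 8 mm out of line are in its way
- keeper_tab (a point): centre of the wooden thumb tab in the middle of the keeper bar: 44 mm long, 36 mm wide (station y), 10 mm thick. Bar down: at station x = -38, z = 48 mm, level, pointing to the robot (-x). It swings at 105 mm radius round the bar's hinge axis; bar open, it stands up, free end on top
- ruler: aluminium ruler, 0.3 kg, loose on the worktop at the left: flat bar 350 mm long (its y), 56 wide, 14 thick, ticks along the pushing edge, with a black upright grip on top. Origin on its underside below the grip's middle; +x to the pushing edge, at x = 38 mm; rear edge x = -18 mm. Grip 130 mm long (y), 16 thick (pinch along x), z 14 to 58 mm
- bean_can: a short wide tin with a fruit picture and a bare metal top, 75 mm diameter, 58 mm tall, loose, round and upright; origin at the centre of its underside, z up. One of the four things of the row
- tall_tin: a cream tin with a fruit picture and a gold-coloured top, taller than wide, 57 mm diameter, 72 mm tall, loose, round and upright; origin at the centre of its underside, z up. One of the four things of the row
- orange_jar: an orange spice jar with a wide white lid (lid 52 mm; the body that a low ruler touches is 48 mm), 48 mm diameter, 70 mm tall, loose, round and upright; origin at the centre of its underside, z up. One of the four things of the row
- brown_jar: a small dark-amber spice jar with a light grey lid, 45 mm diameter, 58 mm tall, loose, round and upright; origin at the centre of its underside, z up. One of the four things of the row
- banded_mug: white mug with a teal band, 92 mm tall, behind the station; bystander, loose, not to be moved; origin at the centre of its underside
- orange_mug: orange mug, 101 mm tall, at the back in the middle; bystander, loose, not to be moved; origin at the centre of its underside
- salt: salt shaker, 90 mm tall, at the back, left of the station; bystander, loose, not to be moved; origin at the centre of its underside
- lemon_1: a lemon, 72 mm long, at the back, left of the middle; bystander, loose, not to be moved; origin at the centre of its underside
Mind the look-alikes: they are no part of the job. Leave any blue, pink or purple look-alike of the tall_tin alone.

How it is judged:
By the outcome, as a careful person would: the job done as asked, in the order asked, and still so for the second after the job is handed in, with the robot touching nothing.
It also fails if it takes over 61 s, if anything falls off the work surface, if the arm or the gripper's body presses on something with over 40 N, if the wrist force passes 120 N, or if a joint passes its speed limit or range.

## Working session

There is one attempt and no reset: what is moved stays moved. The work goes in short steps, Python scripts to look and compute and a tool call to move; the robot and the scene stay as the last step left them, time stands still between calls to the robot, and variables do not carry over. Pictures are saved under pics/ and viewed, at most 13 in all, crops included, and the job is handed in when it is done.

Besides the shell and the picture viewer there is one more tool, called after ">>>" as name(argument=value, ...) on one line, values as JSON. play_rows: Moves the arm, as the interface text tells. Its arguments: {"type":"object","properties":{"series":{"type":"array"}},"required":["series"]}

```bash
mkdir -p pics; ls; cat > h.py <<'E'
import numpy as np, cv2
from cell import ctrl,get_image,get_calibration,workorder,boxes_of,place_of
def ray(cam,px):
    c=get_calibration(cam);K,R,t=[np.array(c[k],float) for k in("K","R","t")]
    d=R.T@np.linalg.solve(K,[px[0],px[1],1.]);return -R.T@t,d
def atz(cam,px,z):
    o,d=ray(cam,px);return o+d*(z-o[2])/d[2]
def atd(cam,px,dep):
    o,d=ray(cam,px);return o+d*dep
def snap(cam,name):
    im,d=get_image(cam);cv2.imwrite(f"pics/{name}.png",im[:,:,::-1]);return im,d
E
python3 - <<'E'
from h import *
s=ctrl.read_state();print({k:np.round(v,3) for k,v in s.items()},ctrl.tcp_to_grasp)
for cam in("scene","top"):
    im,d=snap(cam,cam+"0"); np.save(cam+"d.npy",d)
    print(cam,get_calibration(cam)["t"])
    for n in["ruler","station","cheek_left","cheek_right","keeper_tab","bean_can","tall_tin","orange_jar","brown_jar"]:
        print(n,[(np.round(r["pixel"]).tolist(),round(r["p"],2),np.round(atz(cam,r["pixel"],{"ruler":0,"station":0,"cheek_left":39,"cheek_right":39,"keeper_tab":190}.get(n,16))).tolist()) for r in place_of(n,cam)[:4]])
E
```

```text
pics
{'clock': np.float64(0.0), 'qpos': array([ 1.166,  0.629,  0.038,  1.518, -0.027,  0.996, -0.02 ]), 'qd': array([ 0.002, -0.002,  0.   , -0.   , -0.   , -0.001,  0.001]), 'tau': array([-1.0000e-03, -5.6340e+01,  1.2260e+00, -1.9345e+01,  1.1000e-02,
        1.1000e-02, -0.0000e+00]), 'eef_pos': array([ 215.839, -612.464,  230.388]), 'tool_rot': array([-3.14 ,  0.   ,  0.339]), 'force': array([ 0.291, -0.885,  0.089]), 'torque': array([ 0.007, -0.028,  0.027]), 'gripper_force': np.float64(0.0), 'width': np.float64(85.432)} 18.700000000000003
scene [ 383.63289094  276.92765653 1016.83551016]
ruler [([292.0, 342.0], 0.83, [416.0, 167.0, 0.0])]
station [([356.0, 256.0], 0.9, [457.0, -301.0, 0.0]), ([360.0, 198.0], 0.7, [655.0, -787.0, 0.0])]
cheek_left [([308.0, 249.0], 0.8, [580.0, -198.0, 39.0]), ([324.0, 256.0], 0.67, [516.0, -184.0, 39.0])]
cheek_right [([406.0, 244.0], 0.9, [325.0, -391.0, 39.0])]
keeper_tab [([359.0, 198.0], 0.59, [469.0, -324.0, 190.0]), ([325.0, 256.0], 0.49, [388.0, 58.0, 190.0])]
bean_can [([326.0, 252.0], 0.65, [541.0, -246.0, 16.0])]
tall_tin [([371.0, 2
[... 574 characters left out ...]
07.0], 0.58, [330.0, -406.0, 39.0])]
keeper_tab [([384.0, 250.0], 0.91, [467.0, -334.0, 190.0]), ([358.0, 252.0], 0.57, [461.0, -269.0, 190.0])]
bean_can [([341.0, 236.0], 0.66, [530.0, -236.0, 16.0]), ([263.0, 179.0], 0.3, [700.0, -9.0, 16.0]), ([404.0, 199.0], 0.27, [640.0, -419.0, 16.0])]
tall_tin [([451.0, 256.0], 0.74, [473.0, -547.0, 16.0]), ([454.0, 298.0], 0.7, [356.0, -552.0, 16.0]), ([486.0, 264.0], 0.62, [452.0, -644.0, 16.0]), ([374.0, 275.0], 0.59, [421.0, -328.0, 16.0])]
orange_jar [([392.0, 296.0], 0.74, [360.0, -378.0, 16.0]), ([377.0, 274.0], 0.57, [421.0, -336.0, 16.0])]
brown_jar [([360.0, 253.0], 0.58, [483.0, -289.0, 16.0]), ([365.0, 264.0], 0.46, [450.0, -303.0, 16.0])]
```

View pics/scene0.png

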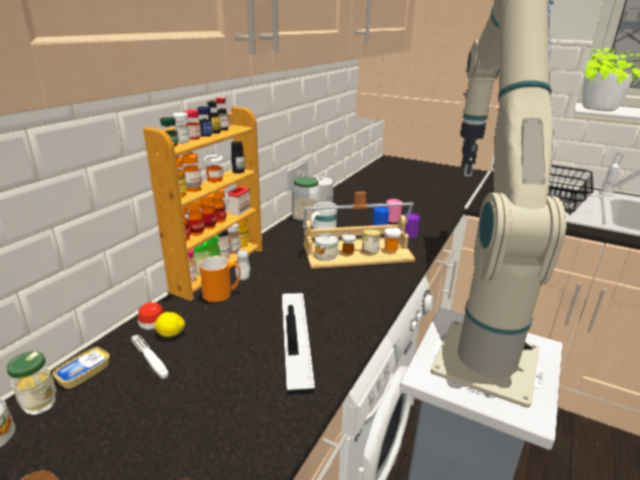

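View pics/top0.png

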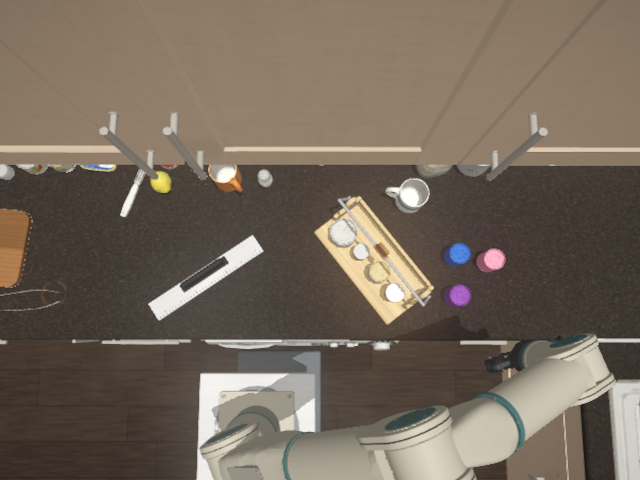

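The scene view shows the ruler at (297,340), the station at (358,245) with its bar up, and blue, pink and purple look-alikes at (382,217), (394,210) and (412,225). The top view shows the row on the board as can (342,233), brown jar (360,252), tall tin (378,272) and orange jar (395,293). The look-alikes there are at (457,254), (490,260) and (459,295), and the ruler is at (206,277).

```bash
cat >> h.py <<'E'
from scipy.spatial.transform import Rotation as Rr
def wpose():
    s=ctrl.read_state();return Rr.from_euler('xyz',s["tool_rot"]).as_matrix(),np.array(s["eef_pos"])
def wat(px,z,P):
    c=get_calibration("wrist");M=np.array(c["mount"]);K=np.array(c["K"])
    d=P[0]@M[:3,:3]@np.linalg.solve(K,[px[0],px[1],1.]);o=P[0]@M[:3,3]+P[1]
    return o+d*(z-o[2])/d[2]
E
python3 - <<'E'
from h import *
c=get_calibration("wrist");print(np.round(c["mount"],3),c["K"],get_calibration("top")["K"])
t=cv2.imread("pics/top0.png")[225:330,140:275];s=cv2.imread("pics/scene0.png")[285:395,270:325]
cv2.imwrite("pics/c1.png",np.hstack([cv2.resize(t,(514,400),interpolation=3),cv2.resize(s,(200,400),interpolation=3)]))
E
```

```text
[[ 1.00000e-03 -9.57000e-01 -2.92000e-01  7.41040e+01]
 [ 1.00000e+00  0.00000e+00  1.00000e-03  5.97000e-01]
 [-1.00000e-03 -2.92000e-01  9.57000e-01 -1.42681e+02]
 [ 0.00000e+00  0.00000e+00  0.00000e+00  1.00000e+00]] [[376.83292364   0.         321.03000597]
 [  0.         376.83292364 237.23147633]
 [  0.           0.           1.        ]] [[528.54041512   0.         320.05500068]
 [  0.         528.54041512 242.22234328]
 [  0.           0.           1.        ]]
```

>>> play_rows(series=[[[0,0,6,0,0,0,0],[0,0,6,0,0,0,0],[2,5,3,0,0,0,0],[2,5,2,0,0,0,0],[2,5,2,0,0,0,0],[2,5,1,0,0,0,0],[2,5,0,0,0,0,0],[2,5,0,0,0,0,0],[2,3,0,0,0,0,0],[1,1,0,0,0,0,0],[0,0,0,0,0,0,0],[0,0,0,0,0,0,0]]])

```text
clock: 2.5
eef_pos: [365.1, -274.7, 431.1]
tool_rot: [3.141, 0.001, 0.336]
force: [-0.2, 0.1, -0.3]
width: 85.5
gripper_force: 0.0
```

View pics/c1.png

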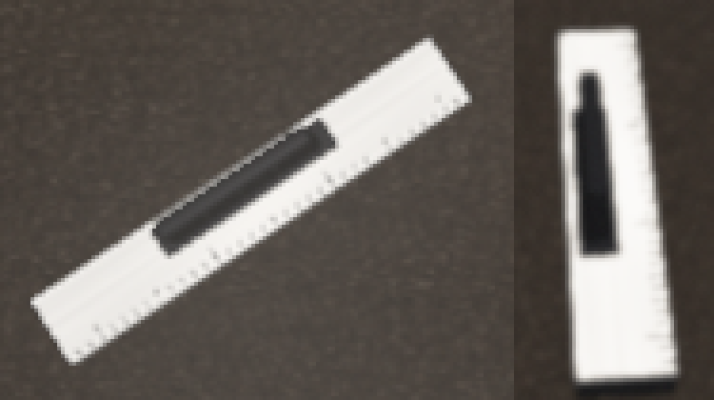

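The crop shows ticks along the lower-right (robot-side) edge, with the grip near the other edge. So ruler +x points towards the robot, to the right in the picture.

```bash
python3 - <<'E'
from h import *
P=wpose();im,d=snap("wrist","w1");np.save("w1d.npy",d)
for n,z in[("station",0),("cheek_left",39),("cheek_right",39),("keeper_tab",190),("bean_can",16),("tall_tin",16),("orange_jar",16),("brown_jar",16)]:
    print(n,[(np.round(r["pixel"]).tolist(),round(r["p"],2),np.round(wat(r["pixel"],z,P),1).tolist()) for r in place_of(n,"wrist")[:3]])
# ruler from top: white pixels
t=cv2.imread("pics/top0.png");g=t.min(2);m=np.zeros_like(g);m[225:330,140:275]=(g[225:330,140:275]>110)
pts=np.argwhere(m)[:,::-1]
W=np.array([atz("top",p,14)[:2] for p in pts]);r=cv2.minAreaRect(W.astype(np.float32));print("rect",r,cv2.boxPoints(r))
E
```

```text
station [([360.0, 123.0], 0.81, [452.6, -305.9, 0.0])]
cheek_left [([355.0, 101.0], 0.19, [476.2, -285.0, 39.0])]
cheek_right [([397.0, 231.0], 0.7, [326.7, -407.9, 39.0])]
keeper_tab [([412.0, 119.0], 0.79, [467.8, -333.7, 190.0]), ([396.0, 228.0], 0.19, [360.0, -361.5, 190.0])]
bean_can []
tall_tin [([372.0, 146.0], 0.97, [428.3, -331.0, 16.0]), ([524.0, 164.0], 0.78, [477.6, -550.2, 16.0]), ([482.0, 234.0], 0.6, [361.2, -540.3, 16.0])]
orange_jar [([386.0, 195.0], 0.63, [369.1, -376.7, 16.0])]
brown_jar [([355.0, 99.0], 0.6, [480.7, -285.8, 16.0])]
rect ((415.1030578613281, 147.16226196289062), (59.21470260620117, 351.14166259765625), 34.23872756958008) [[291.84308  275.6484  ]
 [489.4102   -14.640572]
 [538.36304   18.676117]
 [340.79593  308.9651  ]]
```

View pics/w1.png

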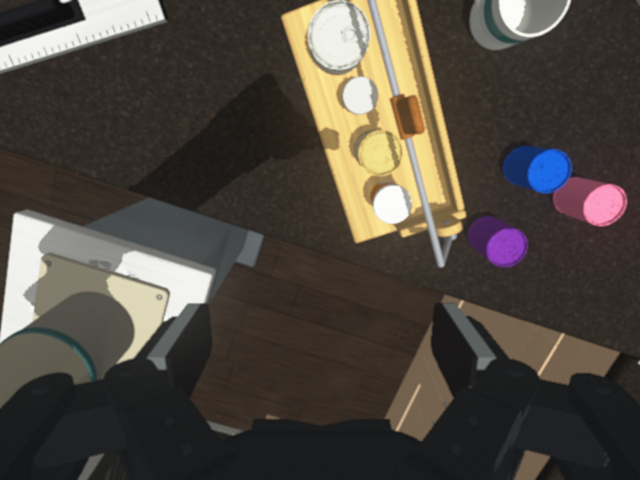

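The wrist view shows the board with the bean can (338,36), brown jar (360,95), tall tin (379,152), orange jar (392,203) and the tab at (408,117). The look-alikes are at (550,170), (605,203) and (507,247). Next I'm going over the ruler, and then I'll fit the edges.

>>> play_rows(series=[[[0.3,2,0,0,0,5,0],[0.6,4,0,0,0,10,0],[0.6,5,-1,0,0,10,0],[0.6,5,-2,0,0,10,0],[0.6,5,-2,0,0,10,0],[0.6,5,-2,0,0,10,0],[0.6,5,-2,0,0,10,0],[0.6,4,-2,0,0,10,0],[0.6,4,-2,0,0,10,0],[0.6,2.4,-2,0,0,10,0],[0.2,1.4,-2,0,0,9.8,0],[0,0,0,0,0,0,0],[0,0,0,0,0,0,0],[0,0,0,0,0,0,0]]])

```text
clock: 4.7
eef_pos: [425.6, 154.3, 262.1]
tool_rot: [3.14, 0.001, 2.165]
force: [0.7, -0.3, 0.5]
width: 85.5
gripper_force: 0.0
```

```bash
python3 - <<'E'
from h import *
P=wpose();im,d=snap("wrist","w2");print(P[1],ctrl.read_state()["qpos"])
print([(r["pixel"],r["p"],wat(r["pixel"],0,P).round(1)) for r in place_of("ruler","wrist")])
m=(im.min(2)>110).astype(np.uint8)
n,l,st,_=cv2.connectedComponentsWithStats(m)
for i in np.argsort(-st[1:,4])[:3]+1:
    pts=np.argwhere(l==i)[:,::-1];W=np.array([wat(p,14,P)[:2] for p in pts[::3]],np.float32)
    r=cv2.minAreaRect(W);print(st[i],r,cv2.boxPoints(r).round(1).tolist())
# station front edge from top depth
d=np.load("topd.npy");c=get_calibration("top")
vs,us=np.mgrid[200:330,300:450]
X=np.array([atd("top",(u,v),d[v,u]) for u,v in zip(us.ravel(),vs.ravel())])
t=cv2.imread("pics/top0.png").astype(int)[200:330,300:450].reshape(-1,3)
k=(t[:,2]>130)&(t[:,2]-t[:,0]>35)&(abs(X[:,2]-16)<9)
r=cv2.minAreaRect(X[k][:,:2].astype(np.float32));print(k.sum(),r,cv2.boxPoints(r).round(1).tolist())
E
```

```text
[425.56944709 154.27431138 262.14105454] [ 0.08217806  0.36249304 -0.6575808   1.99018056  0.28663445  0.87895956
 -0.13426495]
[([317.6, 193.2], 0.6, array([422.5, 152. ,   0. ]))]Traceback (most recent call last):
  File "<stdin>", line 7, in <module>
  File "h.py", line 16, in wat
    c=get_calibration("wrist");M=np.array(c["mount"]);K=np.array(c["K"])
ValueError: time passes only in moves, steps and waits
```

View pics/w2.png

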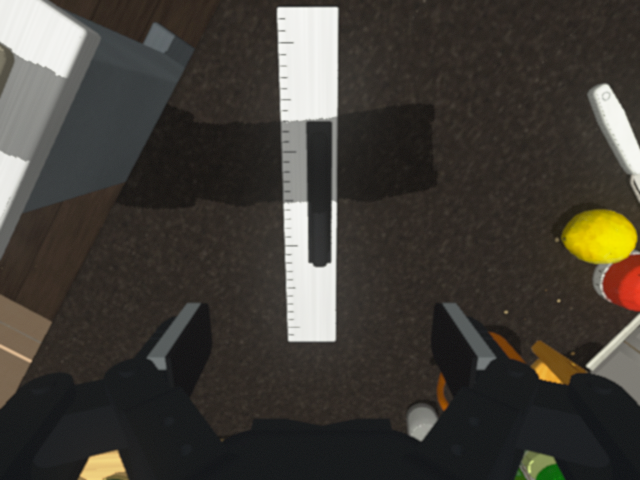

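The wrist view shows the ruler upright in the picture, with corners at (278,8), (338,8), (336,341) and (289,341). Its grip runs from (319,121) to (319,265), with the ticks on the left.

```bash
sed -i 's/^def ray/from functools import lru_cache\nget_calibration=lru_cache(get_calibration)\ndef ray/' h.py; python3 - <<'E'
from h import *
P=wpose()
for p in[(278,8),(338,8),(336,341),(289,341)]: print(wat(p,14,P).round(1))
for p in[(319,121),(319,265)]: print("grip",wat(p,58,P).round(1))
d=np.load("topd.npy")
vs,us=np.mgrid[200:330,300:450]
X=np.array([atd("top",(u,v),d[v,u]) for u,v in zip(us.ravel(),vs.ravel())])
t=cv2.imread("pics/top0.png").astype(int)[200:330,300:450].reshape(-1,3)
k=(t[:,2]>130)&(t[:,2]-t[:,0]>35)&(abs(X[:,2]-16)<9)
r=cv2.minAreaRect(X[k][:,:2].astype(np.float32));print(k.sum(),r,cv2.boxPoints(r).round(1).tolist())
E
```

```text
[295.6 275.8  14. ]
[341.  306.6  14. ]
[537.8  20.   14. ]
[491.8 -11.2  14. ]
grip [382.  215.1  58. ]
grip [457.8 102.8  58. ]
4004 ((468.53033447265625, -323.3052978515625), (344.0964660644531, 171.38502502441406), 37.606563568115234) [[279.8999938964844, -360.3999938964844], [384.5, -496.20001220703125], [657.0999755859375, -286.20001220703125], [552.5, -150.39999389648438]]
```

>>> play_rows(series=[[[-0.1,-0.1,-4,0,0,0.4,0],[0,0,-5,0,0,0,0],[0,0,-5,0,0,0,0],[0,0,-4,0,0,0,0],[0,0,-3,0,0,0,0],[0,0,-2.2,0,0,0,0],[0,0,0,0,0,0,0.5],[0,0,0,0,0,0,1],[0,0,0,0,0,0,1],[0,0,0,0,0,0,1],[0,0,0,0,0,0,1],[0,0,0,0,0,0,1]]])

```text
clock: 6.3
eef_pos: [424.6, 153.9, 30.1]
tool_rot: [3.14, 0.001, 2.174]
force: [-0.9, -1.4, 7.6]
width: 15.4
gripper_force: 58.6
```

>>> play_rows(series=[[[0,0,3,0,0,0,1],[0,0,5,0,0,0,1],[-0.3,-1,4,0,0,5,1],[-0.3,-2,0,0,0,10,1],[-0.3,-2,0,0,0,10,1],[-0.3,-2,0,0,0,10,1],[-0.3,-2,0,0,0,10,1],[-0.3,-3,0,0,0,10,1],[-0.3,-3,0,0,0,10,1],[-0.3,-4,0,0,0,10,1],[-0.3,-4,0,0,0,10,1],[-0.3,-4,0,0,0,8.2,1],[-0.4,-4,0,0,0,0,1],[-0.4,-4,0,0,0,0,1],[0,-2,0,0,0,0,1],[0,0,0,0,0,0,1],[0,0,0,0,0,0,1]]])

```text
clock: 8.43
eef_pos: [385.8, -215.2, 149.3]
tool_rot: [3.141, 0.0, -2.481]
force: [0.3, 0.8, -2.3]
width: 14.8
gripper_force: 59.4
```

```bash
python3 - <<'E'
from h import *
P=wpose();im,d=snap("top","t2");np.save("t2d.npy",d);print(P[1],ctrl.read_state()["qpos"].round(2))
im,d=snap("wrist","w3")
E
```

```text
[ 385.81362459 -215.18672926  149.32831844] [ 1.15  0.7  -1.07  2.14  0.86  0.83  1.76]
```

View pics/t2.png

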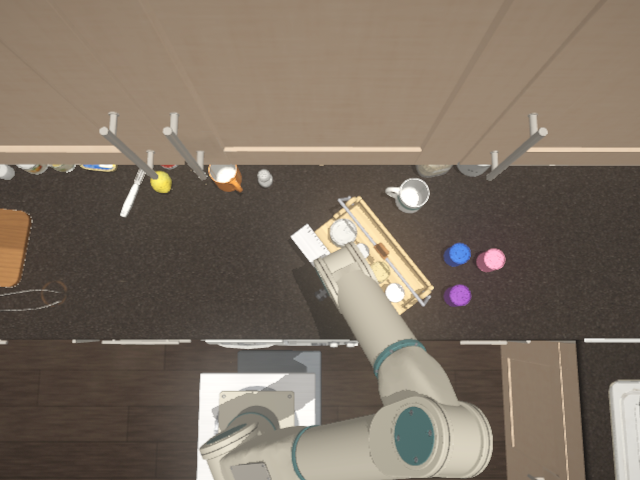

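The top view shows the ruler carried in front of the board, parallel to it, with its left end at (310,243). Next I fit the station yaw from the board's front edge.

```bash
python3 - <<'E'
from h import *
def fit(W):
    vx,vy,x,y=cv2.fitLine(np.array(W,np.float32)[:,:2],cv2.DIST_HUBER,0,.01,.01).ravel()
    if vx<0: vx,vy=-vx,-vy
    a=np.degrees(np.arctan2(vy,vx)); n=np.array([vy,-vx]); print("yaw of y-axis",a,"front-edge n.p",n@[x,y], "=> origin plane n.p",n@[x,y]+66, "n",n)
P=(Rr.from_euler('xyz',[3.141,.001,.336]).as_matrix(),np.array([365.1,-274.7,431.1]))
def edges(f,rows,side):
    t=cv2.imread(f).astype(int);S=cv2.GaussianBlur((t[:,:,2]-t[:,:,0]).astype(np.float32),(3,3),0)
    out=[]
    for v in rows:
        lo,hi=side(v);g=np.diff(S[v,lo:hi]);i=g.argmax();out.append((lo+i+.5,v))
    return out
e=edges("pics/w1.png",range(25,235,4),lambda v:(int(284+(v-16)*73/226)-14,int(284+(v-16)*73/226)+14))
fit([wat(p,16,P) for p in e])
e=edges("pics/top0.png",range(242,318,2),lambda v:(int(316+(v-236)*71/87)-8,int(316+(v-236)*71/87)+8))
fit([atz("top",p,16) for p in e])
n=np.array([.61,-.792])
for p in[(574,-215),(330,-406),(580,-198),(325,-391),(327,-408),(453,-305)]:print(np.dot(n,p))
print("ruler edge n.p",n@[385.8,-215.2]+38)
E
```

```text
yaw of y-axis 38.04119 front-edge n.p 456.95007 => origin plane n.p 522.9501 n [ 0.61622787 -0.7875679 ]
yaw of y-axis 37.931343 front-edge n.p 456.58752 => origin plane n.p 522.5875 n [ 0.61471677 -0.7887479 ]
520.42
522.852
510.61600000000004
507.922
522.606
517.89
ruler edge n.p 443.77639999999997
```

>>> play_rows(series=[[[0,0,-4,0,0,0.1,1],[0,0,-4,0,0,0,1],[0,0,-1.6,0,0,0,1],[0,0,-0.3,0,0,0,1],[0.31,-0.39,0,0,0,0,1],[0.37,-0.47,0,0,0,0,1],[0.37,-0.47,0,0,0,0,1],[0.37,-0.47,0,0,0,0,1],[0.37,-0.47,0,0,0,0,1],[0.37,-0.47,0,0,0,0,1],[0.37,-0.47,0,0,0,0,1],[0.37,-0.47,0,0,0,0,1],[0.37,-0.47,0,0,0,0,1],[0.37,-0.47,0,0,0,0,1],[0.37,-0.47,0,0,0,0,1],[0.25,-0.32,0,0,0,0,1],[0.12,-0.16,0,0,0,0,1],[0,0,0,0,0,0,1]]])

```text
clock: 10.78
eef_pos: [429.9, -272.0, 50.2]
tool_rot: [-3.142, -0.0, -2.48]
force: [-2.1, 2.6, -3.0]
width: 15.0
gripper_force: 59.4
```

```bash
python3 - <<'E'
from h import *
P=wpose();s=ctrl.read_state();print(P[1],s["tool_rot"],s["force"],s["torque"], np.dot([.616,-.788,0],P[1])+38)
im,d=snap("wrist","w4")
E
```

```text
[ 429.88572519 -271.96778527   50.15730537] [-3.14156574e+00 -1.36475291e-04 -2.48017584e+00] [-2.14350658  2.5555169  -2.96102107] [0.63241893 0.43223316 0.11011208] 517.1202215051335
```

View pics/w4.png

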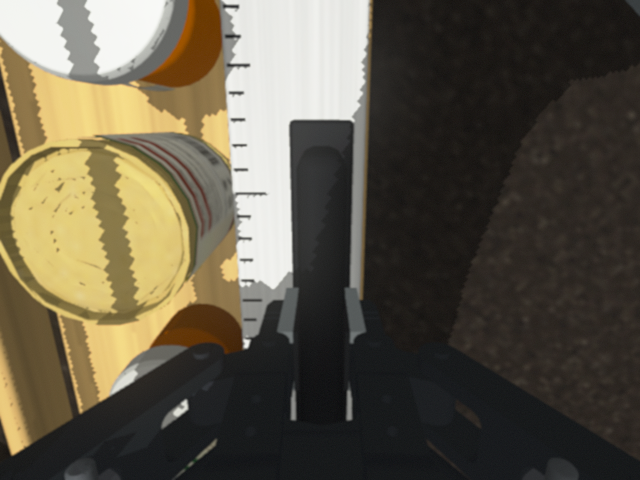

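The wrist view shows the tall tin (110,225) and both jars touching the tick edge at about column 235, still upright. I continue in small steps until the ruler meets the cheeks.

>>> play_rows(series=[[[0.09,-0.12,0,0,0,0,1],[0.09,-0.12,0,0,0,0,1],[0.09,-0.12,0,0,0,0,1],[0,0,0,0,0,0,1]]])

```text
clock: 11.32
eef_pos: [432.7, -275.8, 50.3]
tool_rot: [-3.141, -0.0, -2.48]
force: [-1.2, 1.9, -3.8]
width: 14.8
gripper_force: 59.3
```

```bash
cat > f.py <<'E'
from h import *
s=ctrl.read_state();n=np.array([.616,-.788,0]);p=np.array(s["eef_pos"])
print(p.round(1),np.degrees(s["tool_rot"]).round(2),"F",-n@s["force"],np.round(s["force"],1),"T",np.round(s["torque"],2),"edge",n@p+38)
E
python3 f.py
```

```text
[ 432.7 -275.8   50.3] [-1.7997e+02 -1.0000e-02 -1.4211e+02] F 2.2384680499545926 [-1.2  1.9 -3.8] T [0.45 0.44 0.05] edge 521.8735390868525
```

>>> play_rows(series=[[[0.06,-0.08,0,0,0,0,1],[0,0,0,0,0,0,1]]])

```text
clock: 11.58
eef_pos: [433.1, -276.2, 50.3]
tool_rot: [3.142, -0.0, -2.48]
force: [-1.7, 2.5, -4.5]
width: 14.9
gripper_force: 59.3
```

>>> play_rows(series=[[[0.06,-0.08,0,0,0,0,1],[0,0,0,0,0,0,1]]])

```text
clock: 11.82
eef_pos: [433.7, -276.9, 50.3]
tool_rot: [3.141, -0.0, -2.48]
force: [-3.5, 2.1, -3.7]
width: 15.0
gripper_force: 59.5
```

>>> play_rows(series=[[[0.06,-0.08,0,0,0,0,1],[0,0,0,0,0,0,1]]])

```text
clock: 12.08
eef_pos: [433.7, -277.0, 50.3]
tool_rot: [3.14, -0.0, -2.479]
force: [-4.7, 4.4, -0.9]
width: 14.9
gripper_force: 59.8
```

```bash
python3 f.py
```

```text
[ 433.7 -277.    50.3] [ 1.7991e+02 -3.0000e-02 -1.4206e+02] F 6.358776488764582 [-4.7  4.4 -0.9] T [1.1  0.95 0.11] edge 523.4046524858114
```

>>> play_rows(series=[[[0.06,-0.08,0,0,0,0,1],[0,0,0,0,0,0,1]]])

```text
clock: 12.32
eef_pos: [433.7, -277.0, 50.3]
tool_rot: [3.139, -0.001, -2.479]
force: [-6.9, 5.2, 0.5]
width: 15.2
gripper_force: 60.0
```

>>> play_rows(series=[[[0.06,-0.08,0,0,0,0,1],[0,0,0,0,0,0,1]]])

```text
clock: 12.58
eef_pos: [433.8, -277.1, 50.3]
tool_rot: [3.137, -0.001, -2.479]
force: [-7.2, 7.1, 2.0]
width: 15.4
gripper_force: 60.3
```

```bash
python3 f.py
```

```text
[ 433.8 -277.1   50.3] [ 1.7975e+02 -5.0000e-02 -1.4203e+02] F 10.010726747053965 [-7.2  7.1  2. ] T [1.79 1.52 0.11] edge 523.5318755485403
```

Both cheeks are met: the motion stopped at the expected plane and there is almost no yaw torque. Now I'm backing straight out and laying the ruler down to the left.

>>> play_rows(series=[[[-0.12,0.16,0,0,0,0,1],[-0.19,0.24,0,0,0,0,1],[-0.37,0.47,0,0,0,0,1],[-1.2,1.6,0,0,0,0,1],[-1.8,2.4,0,0,0,0,1],[-1.8,2.4,1,0,0,0,1],[0,3,4,0,0,0,1],[1,4,0,0,0,0,1],[1,4,0,0,0,0,1],[1,4,0,0,0,0,1],[1,4,0,0,0,0,1],[1,3,-1,0,0,0,1],[0,0,-3,0,0,0,1],[0,0,-2,0,0,0,1],[0,0,-0.6,0,0,0,1],[0,0,-0.2,0,0,0,1],[0,0,0,0,0,0,1],[0,0,0,0,0,0,1]]])

```text
clock: 14.82
eef_pos: [431.3, 13.3, 32.9]
tool_rot: [-3.141, 0.001, -2.48]
force: [-0.0, 0.3, -3.1]
width: 15.1
gripper_force: 59.5
```

>>> play_rows(series=[[[0,0,-0.2,0,0,0,1],[0,0,-0.1,0,0,0,1],[0,0,0,0,0,0,1]]])

```text
clock: 15.2
eef_pos: [431.1, 13.1, 30.2]
tool_rot: [-3.14, 0.0, -2.48]
force: [-1.0, -2.3, 10.2]
width: 15.4
gripper_force: 61.4
```

>>> play_rows(series=[[[0,0,0,0,0,0,0.5],[0,0,0,0,0,0,0],[0,0,0,0,0,0,0],[0,0,0,0,0,0,0],[0,0,2,0,0,0,0],[0,0,5,0,0,0,0],[0,0,6,0,0,0,0],[0,0,6,0,0,0,0.5],[0,0,6,0,0,0,1],[0,0,4,0,0,0,1],[0,0,0,0,0,0,1],[0,0,0,0,0,0,1]]])

```text
clock: 16.7
eef_pos: [430.1, 12.8, 318.6]
tool_rot: [3.142, -0.002, -2.48]
force: [0.3, 0.4, -0.8]
width: 0.0
gripper_force: 0.0
```

```bash
python3 - <<'E'
from h import *
im,d=snap("top","t5");np.save("t5d.npy",d)
print([(r["pixel"],r["p"],atz("top",r["pixel"],190).round(1)) for r in place_of("keeper_tab","top")])
im2,_=snap("scene","s5")
print([(r["pixel"],r["p"],atz("scene",r["pixel"],190).round(1)) for r in place_of("keeper_tab","scene")])
cv2.imwrite("pics/c5.png",np.hstack([cv2.resize(im[180:340,300:450],(450,480),interpolation=3),cv2.resize(im2[190:280,300:420],(350,480),interpolation=3)])[:,:,::-1])
E
```

```text
[([381.7, 249.4], 0.67, array([ 469. , -329.5,  190. ]))]
[([358.3, 198.6], 0.89, array([ 471.4, -320.7,  190. ]))]
```

View pics/c5.png

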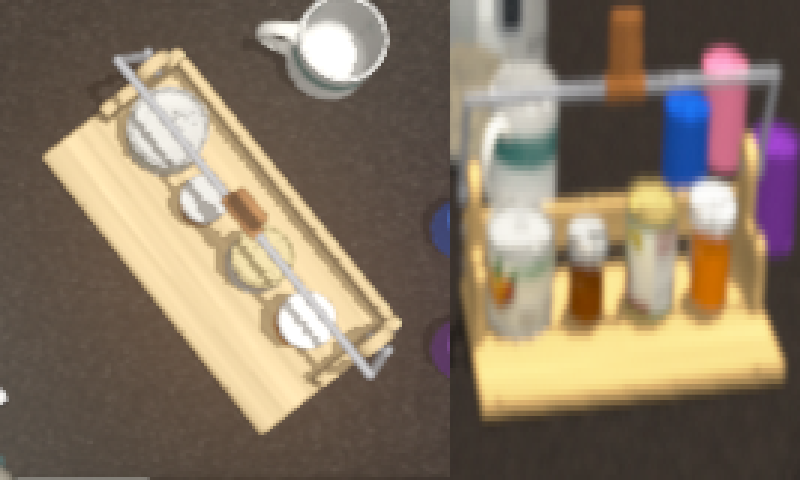

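The crop shows the four fronts in one straight line, all upright, with the tab at (245,210) left and (627,50) right. The bar is still up. I move over behind the tab with the fingers shut, and work out the arc.

>>> play_rows(series=[[[0.6,-4,0,0,0,-10,1],[0.6,-4,0,0,0,-10,1],[0.6,-4,0,0,0,-10,1],[0.6,-4,0,0,0,-10,1],[0.6,-4,0,0,0,-10,1],[0.7,-4,0,0,0,-10,1],[0.7,-4,0,0,0,-10,1],[0.7,-4,0,0,0,-10,1],[0.6,-4.3,0,0,0,-10,1],[0,0,-3,0,0,0,1],[0,0,0,0,0,0,1],[0,0,0,0,0,0,1]]])

```text
clock: 18.4
eef_pos: [488.3, -348.8, 289.5]
tool_rot: [3.141, -0.001, 2.234]
force: [1.2, 0.5, -0.4]
width: 0.1
gripper_force: 0.0
```

```bash
python3 - <<'E'
from h import *
P=wpose();s=ctrl.read_state();print(P[1].round(1),np.degrees(s["tool_rot"]).round(1))
snap("wrist","w6");r=place_of("keeper_tab","wrist")
print([(q["pixel"],q["p"],wat(q["pixel"],191,P).round(1)) for q in r])
n=np.array([.616,-.788]);v=np.array([.788,.616]);O=523.4*n+168*v
print("station xy of tcp",n@P[1][:2]-523.4,v@P[1][:2]-168)
prev=None
for th in [96,90,80,70,60,50,40,30,20,10,0]:
    t=np.radians(th);ph=np.radians(204.13)-t
    c=np.array([58,91])+105.2*np.array([np.cos(ph),np.sin(ph)]);a=np.array([np.cos(np.pi-t),np.sin(np.pi-t)]);nn=np.array([np.cos(np.pi/2-t),np.sin(np.pi/2-t)])
    q=c+5*nn+10*a+[11,0];w=np.r_[O+q[0]*n,q[1]]
    print(th,q.round(1),w.round(1),None if prev is None else ((w-prev)/10).round(2));prev=w
E
```

```text
[ 488.3 -348.8  289.5] [180.  -0. 128.]
[([319.3, 200.5], 0.7, array([ 471.6, -329.9,  191. ]))]
station xy of tcp 52.23155814747906 1.9000402215532972
96 [ 42.3 200.4] [ 480.8 -342.3  200.4] None
90 [ 31. 197.] [ 473.9 -333.4  197. ] [-0.7   0.89 -0.34]
80 [ 13.2 188.8] [ 462.9 -319.3  188.8] [-1.1   1.41 -0.82]
70 [ -3.  177.6] [ 453.  -306.6  177.6] [-0.99  1.27 -1.12]
60 [-16.9 163.8] [ 444.4 -295.6  163.8] [-0.86  1.1  -1.38]
50 [-28.3 147.8] [ 437.4 -286.7  147.8] [-0.7   0.89 -1.6 ]
40 [-36.6 130. ] [ 432.2 -280.1  130. ] [-0.52  0.66 -1.78]
30 [-41.8 111.1] [ 429.  -276.   111.1] [-0.32  0.41 -1.89]
20 [-43.6  91.5] [ 427.9 -274.6   91.5] [-0.11  0.14 -1.95]
10 [-42.  72.] [ 428.9 -275.9   72. ] [ 0.1  -0.13 -1.96]
0 [-37.  53.] [ 432.  -279.8   53. ] [ 0.31 -0.39 -1.9 ]
```

View pics/w6.png

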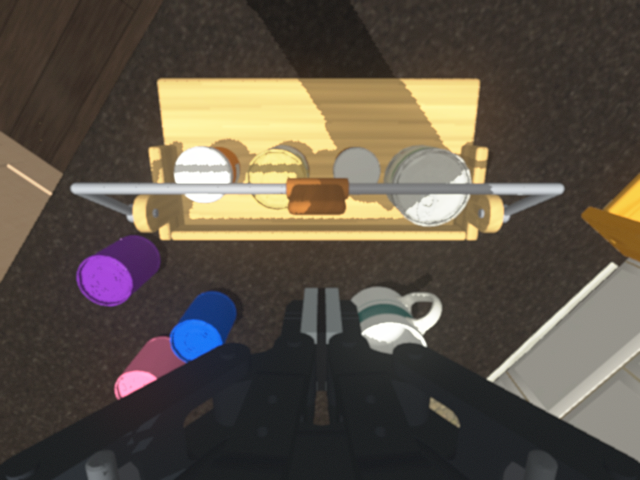

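The wrist view shows the tab at (318,196), and the shut fingertips behind it at (322,300). Down I go, then along the arc.

>>> play_rows(series=[[[0,0,-4,0,0,0,1],[0,0,-4,0,0,0,1],[0,0,-1,0,0,0,1],[-0.35,0.3,0,0,0,0,1],[-0.4,0.35,0,0,0,0,1],[-0.35,0.45,-0.17,0,0,0,1],[-0.35,0.45,-0.17,0,0,0,1],[-0.55,0.7,-0.41,0,0,0,1],[-0.55,0.7,-0.41,0,0,0,1],[-0.5,0.63,-0.56,0,0,0,1],[-0.5,0.63,-0.56,0,0,0,1],[-0.43,0.55,-0.69,0,0,0,1],[-0.43,0.55,-0.69,0,0,0,1],[-0.35,0.45,-0.8,0,0,0,1],[-0.35,0.45,-0.8,0,0,0,1],[0,0,0,0,0,0,1]]])

```text
clock: 20.5
eef_pos: [435.9, -287.0, 146.0]
tool_rot: [-3.141, -0.002, 2.233]
force: [-0.4, -0.1, 0.3]
width: -0.0
gripper_force: 0.0
```

```bash
python3 f.py; python3 - <<'E'
from h import *
im2,_=snap("scene","s7");im,_=snap("wrist","w7")
cv2.imwrite("pics/c7.png",np.hstack([cv2.resize(im,(450,480)),cv2.resize(im2[180:280,300:420],(350,480),interpolation=3)])[:,:,::-1])
E
```

```text
[ 435.9 -287.   146. ] [-1.7996e+02 -1.0000e-01  1.2794e+02] F 0.1572759620577318 [-0.4 -0.1  0.3] T [-0.02  0.05 -0.01] edge 532.6306196617454
```

View pics/c7.png

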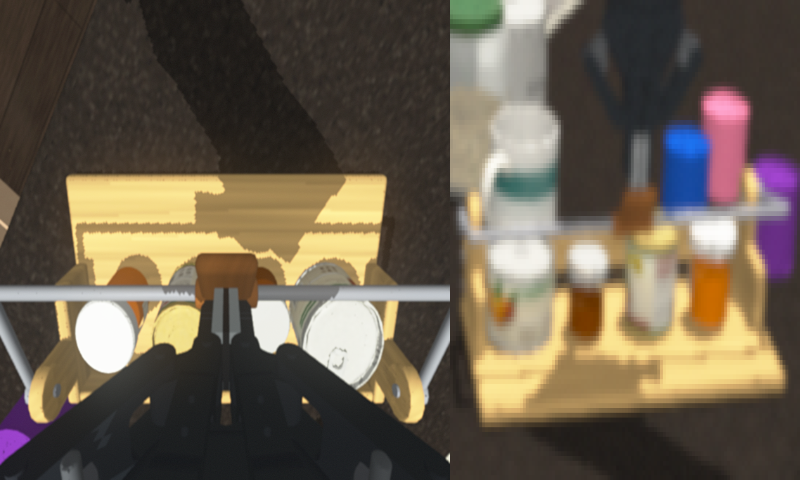

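The view shows the bar swung to about half way, with the fingertips on the tab at (228,290) left. The row is untouched, so I continue down the arc.

>>> play_rows(series=[[[-0.26,0.33,-0.89,0,0,0,1],[-0.26,0.33,-0.89,0,0,0,1],[-0.2,0.26,-0.94,0,0,0,1],[-0.2,0.26,-0.94,0,0,0,1],[-0.08,0.1,-0.97,0,0,0,1],[-0.08,0.1,-0.97,0,0,0,1],[0,0,-0.98,0,0,0,1],[0,0,-0.98,0,0,0,1],[0,0,-0.8,0,0,0,1],[0,0,-0.6,0,0,0,1],[0,0,-0.2,0,0,0,1],[0,0,0,0,0,0,1]]])

```text
clock: 22.1
eef_pos: [425.9, -273.7, 55.1]
tool_rot: [-3.142, -0.0, 2.233]
force: [-1.1, 0.8, 0.3]
width: -0.2
gripper_force: 0.0
```

```bash
python3 f.py
```

```text
[ 425.9 -273.7   55.1] [-1.8000e+02 -1.0000e-02  1.2792e+02] F 1.3341701892913715 [-1.1  0.8  0.3] T [0.01 0.05 0.  ] edge 516.0054969115615
```

>>> play_rows(series=[[[0,0,-0.15,0,0,0,1],[0,0,-0.1,0,0,0,1],[0,0,0,0,0,0,1]]])

```text
clock: 22.48
eef_pos: [426.1, -273.9, 53.1]
tool_rot: [3.142, 0.001, 2.232]
force: [-1.1, 0.0, 4.7]
width: 0.2
gripper_force: 2.2
```

>>> play_rows(series=[[[0,0,-0.1,0,0,0,1],[0,0,0,0,0,0,1]]])

```text
clock: 22.72
eef_pos: [426.1, -273.9, 52.9]
tool_rot: [-3.141, 0.001, 2.233]
force: [-2.6, 0.2, 14.7]
width: -0.2
gripper_force: 7.2
```

>>> play_rows(series=[[[0,0,-0.1,0,0,0,1],[0,0,0,0,0,0,1]]])

```text
clock: 22.98
eef_pos: [426.1, -273.9, 52.8]
tool_rot: [-3.141, 0.002, 2.233]
force: [-3.8, 1.2, 23.2]
width: -0.0
gripper_force: 12.0
```

The bar is at its stop, with the tip at z 53 mm and the force rising. I lift off and look.

>>> play_rows(series=[[[0,0,0.6,0,0,0,1],[0,0,3,0,0,0,1],[-1,1.3,5,0,0,0,1],[-1,2,6,0,0,0,1],[-1,4,6,0,0,0,1],[0,5,3,0,0,0,1],[0,5,0,0,0,0,1],[0,4,0,0,0,0,1],[0,0,0,0,0,0,1],[0,0,0,0,0,0,1]]])

```text
clock: 24.22
eef_pos: [397.4, -67.6, 276.6]
tool_rot: [-3.141, 0.0, 2.232]
force: [1.0, -0.9, 0.0]
width: 0.1
gripper_force: 0.0
```

```bash
python3 - <<'E'
from h import *
im,_=snap("top","t8");print([(r["pixel"],r["p"],atz("top",r["pixel"],48).round(1)) for r in place_of("keeper_tab","top")])
im2,_=snap("scene","s8")
cv2.imwrite("pics/c8.png",np.hstack([cv2.resize(im[180:340,300:450],(450,480),interpolation=3),cv2.resize(im2[190:280,300:420],(350,480),interpolation=3)])[:,:,::-1])
E
```

```text
[([360.1, 270.1], 0.63, array([ 430.7, -286. ,   48. ]))]
```

View pics/c8.png

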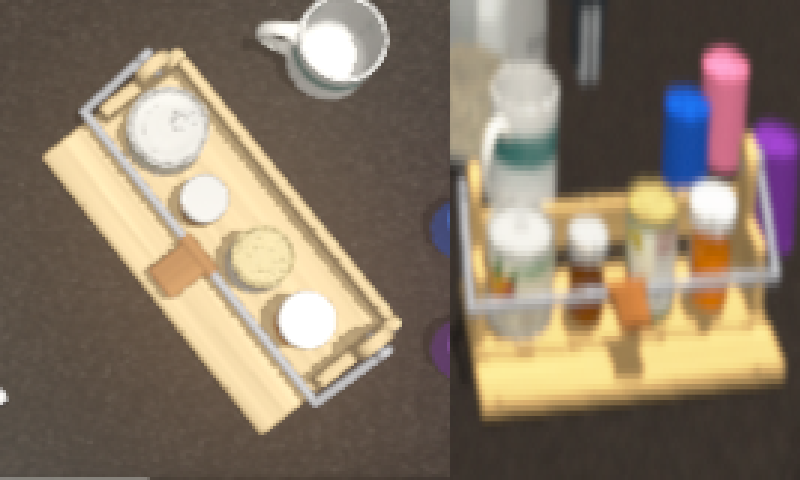

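The crop shows the bar fully down across the front, with the tab level at (180,265). The four fronts are in line and upright, and the robot is clear of everything.

```bash
python3 -c "
from cell import workorder;print(workorder.finish_job())"
```

```text
the job is handed in; nothing more can be done
None
```

The job is handed in at about 24 s of the 61 s: all four fronts stand upright in one line with the cheek ends, the ruler lies flat on the worktop clear of the station, and the keeper bar is down at its stop.

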